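Scan a jar of beads into stock

TASK

Take the tall bead jar out of the wooden tray and stand it upright in the middle of the narrow round pedestal of the scan station, turned so that its bar-code label squarely faces the scanner's window; set it down rather than dropping it. Let go of it, then press the button on top of the scanner fully down to scan it, leaving the jar as it stands. Do not disturb the flat tin, the bead box or the pliers.

Things in the scene. Friction and masses are not known exactly. Their poses are not given: they have to be found in the camera images.
- jar: Loose rigid clear jar of beads with flat black lid: plain cylinder 52 mm in diameter, 80 mm high, 0.13 to 0.25 kg, standing in the tray. Origin: centre of underside, z up; x points from its axis to the middle of its white bar-code label (35 x 44 mm). A 10 mm white paper strip runs on the lid from its centre to the label: from above it points where the label faces.
- label (a point): Middle of the label on the jar's side: 26 mm from the jar's axis along its +x, 34 mm above its underside.
- tray: Fixed open wooden tray, 240 x 240 mm, rim 32 mm high, walls 8 mm, floor 8 mm thick; small wooden grips on its y sides rise to 44 mm. Origin at the centre of its underside, on the table.
- station: Fixed scan station. Origin on the table under the pedestal's axis; x points level from pedestal to scanner. Steel base plate 8 mm thick, round aluminium pedestal 36 mm in diameter with flat top 45 mm above the table, grey scanner block 70 (x) x 76 mm, top 100 mm above the table, face 95 mm from the pedestal's axis. Label faces window when jar's x points the same way as station's x.
- pedestal (a point): Centre of the pedestal's flat top, 45 mm above the table; axes as the station's.
- window (a point): Centre of the scanner's dark rectangular window, on the block's face towards the pedestal: 93 mm from the pedestal's axis along the station's x, 72 mm above the table.
- scan_button (a joint): Round white spring button, 30 mm in diameter, in a black housing on top of the scanner, on the station's x axis 135 mm from the pedestal's axis. Pressed straight down: 0 is up, 0.006 m is fully down (travel 6 mm, 5 N to bottom it); springs back.
- scan_button_top (a point): Centre of the button's top face: 122 mm above the table when up, 116 mm when fully down; the housing round it (46 mm in diameter) ends at 112 mm.
- tin: Bystander: flat round aluminium tin without label, 62 mm in diameter, 22 mm high, lying in the tray beside the jar. Origin at the centre of its underside.
- bead_box: Bystander: clear open box of beads, 100 x 75 x 35 mm, on the table beyond the work. Origin at the centre of its underside.
- pliers: Bystander: jewellery pliers lying on the table beyond the work, about 135 mm long (x: from handles to jaws), 14 mm high. Origin at the pivot, underside.

How it is judged:
On the way, in this order (a step that is already met when the one before it is completed fails the run):
1. the jar stands upright on the pedestal, let go, its label facing the window (horizontal distance between jar and pedestal below 0.012 m and z of jar in the frame of pedestal between -0.004 and 0.005 m and angle between jar's own z axis and vertical below 0.09 rad and angle between the x axis of jar and the x axis of station, either way round below 0.25 rad and horizontal distance between label and window below 0.092 m and contact force between the fingers and jar below 0.05 N and linear speed of jar below 0.02 m/s and angular speed of jar below 0.1 rad/s), for 0.2 s.
2. the button is pressed fully down while the jar stands there facing the window (horizontal distance between jar and pedestal below 0.012 m and z of jar in the frame of pedestal between -0.004 and 0.005 m and angle between jar's own z axis and vertical below 0.09 rad and angle between the x axis of jar and the x axis of station, either way round below 0.25 rad and horizontal distance between label and window below 0.092 m and value of joint scan_button above 0.0048 m), for 0.05 s.
At the end, for the whole second after the job is handed in: The jar stands at rest on the pedestal, upright within 5 degrees, its axis within 12 mm of the pedestal's, its label turned to the window within 14 degrees, released; the button has been pressed after that and is up again (all of step 1 and value of joint scan_button below 0.002 m); the robot touches nothing.
It fails at once if the jar is dropped or knocked: moves faster than 0.5 m/s while not held (contact force between the fingers and jar below 0.05 N and linear speed of jar above 0.5 m/s).
It fails at once if the flat tin is knocked (moved more than 25 mm) (distance of tin from where it was at the start of the episode above 0.025 m).
It fails at once if the bead box is knocked (moved more than 25 mm) (distance of bead_box from where it was at the start of the episode above 0.025 m).
It fails at once if the pliers is knocked (moved more than 25 mm) (distance of pliers from where it was at the start of the episode above 0.025 m).
It also fails if it takes over 45 s, if anything falls off the work surface, if the arm or the gripper's body presses on something with over 40 N, if the wrist force passes 120 N, or if a joint passes its speed limit or range.

ROBOT

A 6-joint arm with a two-finger parallel gripper is mounted at the origin on the work surface. World frame = base frame: x ahead of the robot, y to its left, z up, the work surface at z = 0. Lengths are in m, angles in rad, forces in N, time in s.
With the tool pointing down it reaches from about 0.275 to 0.825 m from the base axis. Payload 4.9 kg.
Tool frame: the origin (TCP) lies midway between the tips of the shut fingers; the grasp point (between the pads) lies 19 mm behind it (bot.grip_depth is the distance from the TCP to the grasp point, in m); y points along the fingers, x is the direction in which the jaws open and shut, and the axes are right-handed (so a half turn about y gives the same grasp; the last joint's range is limited). The gripper opens to 85 mm and grips with 20 to 120 N. Pads are 22 mm wide; open, the fingers measure 114 mm over their backs; the gripper's body (76 mm by 85 mm) begins 54 mm behind the grasp point. The pads swing forward as they close: fully open they stand 13 mm farther back than shut.
Start: joints at [-1.475, 0.326, -0.193, 1.052, 0, 1.437], TCP at [0.125, -0.536, 0.231] pointing down, gripper open.
Joint ranges: [-2.65, 2.65], [-0.97, 1.79], [-1.3, 1.35], [-1.93, 2.1], [-1.47, 1.37], [-3.14, 3.14]. Speed limits (rad/s): [2.57, 2.57, 3.14, 3.14, 3.14, 3.14].

INTERFACE

Orientations are given as a unit quaternion [w, x, y, z].
In Python, from cell import bot gives the robot as it stands. Calls block until the motion is done:
- bot.move_pose(position, orientation): joint-space move of the TCP to a pose.
- bot.move_linear(position, speed=0.15, rotation=None, until_force=None): straight line of the TCP; rotation=None keeps the orientation; speed is the mean speed in m/s. With until_force (N) it stops when the force on the tool has changed by that much, and returns True; else False.
- bot.goto_joints(angles): joint-space move.
- bot.set_gripper(opening, grasp_force=None): opening from 0.0 (shut) to 1.0 (fully open); grasp_force is the grip in N (None keeps the last); returns when the fingers have stopped.
- bot.wait(seconds).
- bot.solve_ik(position, orientation): joint angles nearest the present ones, or None.
- bot.camera(name): name is "scene" or "top"; returns the picture (420x560x3 uint8, red, green, blue); there is no depth.
- bot.calibration(name): a dict with "mtx" (3x3 intrinsics, pixels), "k1" (the pictures are not rectified: a ray, as slopes to the right and down, at radius r is drawn at 1 + k1 r^2 times it, then the intrinsics apply), "extrinsics" (4x4, takes a point from world to camera coordinates). Camera axes: x right, y down, z forward; pixel columns grow to the right and rows downward; lengths in m; the calibration is good to about 2 mm. A picture is of the moment at which its call begins. calibration takes no time and is no camera call.
A pose or a line that the arm cannot do raises bot.PlanningError and nothing moves.
- bot.close_job(): hands the job in, once; it reports no verdict.
Trained networks look in the newest picture that a camera, given by its name, has taken for a name from the list of things; names that differ only in an ending like _2 or _b are one class to them, and where a whole thing is asked for, a point or a joint stands for the part that bears it (a point fixed in the world has none). Each returns a list of dicts, best first, with "confidence" (0 to 1); they miss things now and then, are a little off and sometimes report something else, mostly with a low value. They report only what shows in the picture. A call takes as long as a camera call.
- bot.search_frame(camera, thing): "bbox" ([left, top, width, height] in pixels, round what is visible of it).
Readings, each from a call of its own:
- bot.read_clock(): time.
- bot.read_joint_positions(): joint angles.
- bot.read_joint_vel(): joint speeds.
- bot.read_joint_efforts(): joint torques, N m.
- bot.read_position(): TCP position.
- bot.read_tool_rot(): TCP orientation.
- bot.read_ft_force(): force on the tool from outside, world axes, zero at the start.
- bot.read_moment(): the same for the moment, N m.
- bot.read_gripper_width(): opening from 0.0 (shut) to 1.0 (fully open).
Only numpy, scipy, OpenCV 4.12 (cv2) and the standard library are available. Lean on these libraries where they do the work, as an engineer would, in place of code of your own. Each camera call takes 0.05 s, during which the arm holds its last target. There are 200 camera calls.

## Working session

There is one attempt and no reset: what is moved stays moved. The work goes in short steps, each a Python script; the robot and the scene stay as the last script left them, time stands still between calls to the robot, and variables do not carry over. Pictures are saved under pics/ and viewed, about 8 in all and at most 12, crops included, and the job is handed in when it is done.

```bash
mkdir -p pics; cat > h.py <<'E'
import numpy as np, cv2
from cell import bot
def ray(cam,uv):
    c=bot.calibration(cam);K=np.array(c["mtx"]);E=np.array(c["extrinsics"])
    d=np.array([(uv[0]-K[0,2])/K[0,0],(uv[1]-K[1,2])/K[1,1]]);s=d.copy()
    for _ in range(30): s=d/(1+c["k1"]*(s@s))
    R,t=E[:3,:3],E[:3,3]
    return -R.T@t, R.T@np.array([s[0],s[1],1])
def at(cam,uv,z):
    o,d=ray(cam,uv); return o+d*(z-o[2])/d[2]
def proj(cam,p):
    c=bot.calibration(cam);K=np.array(c["mtx"]);E=np.array(c["extrinsics"])
    q=E[:3,:3]@np.asarray(p,float)+E[:3,3]; s=q[:2]/q[2]; s=s*(1+c["k1"]*(s@s))
    return K[:2,:2]@s+K[:2,2]
def save(cam,name,crop=None,f=1):
    im=bot.camera(cam)[:,:,::-1]
    if crop: l,t,w,h=crop; im=im[t:t+h,l:l+w]
    cv2.imwrite("pics/"+name,cv2.resize(im,None,fx=f,fy=f,interpolation=cv2.INTER_CUBIC))
E
python3 - <<'E'
from h import *
np.set_printoptions(precision=3,suppress=True)
for c in("top","scene"):
    save(c,c+"0.png")
    print(c,ray(c,(280,210)),bot.calibration(c))
    for t in("jar","tray","station","scan_button","tin","bead_box","pliers"): print(t,[(np.round(d["bbox"],1).tolist(),round(d["confidence"],2)) for d in bot.search_frame(c,t)[:2]])
print(bot.read_tool_rot(),bot.read_position(),bot.grip_depth)
E
```

```text
top (array([ 0.417, -0.026,  1.016]), array([ 0.191, -0.03 , -0.981])) {'mtx': array([[380.576,   0.   , 277.607],
       [  0.   , 380.576, 208.575],
       [  0.   ,   0.   ,   1.   ]]), 'k1': -0.02472815064715417, 'extrinsics': array([[-0.   , -1.   ,  0.024, -0.05 ],
       [-0.981, -0.004, -0.195,  0.607],
       [ 0.195, -0.024, -0.981,  0.915],
       [ 0.   ,  0.   ,  0.   ,  1.   ]])}
jar []
tray [([316.1, 190.7, 95.0, 99.7], 0.64)]
station [([159.6, 217.9, 48.4, 96.6], 0.85)]
scan_button [([173.6, 284.7, 10.1, 13.4], 0.62)]
tin [([324.3, 227.8, 22.6, 22.2], 0.57), ([157.8, 216.8, 50.4, 100.0], 0.28)]
bead_box []
pliers [([309.2, 133.5, 38.8, 34.4], 0.9)]
scene (array([1.121, 0.68 , 0.737]), array([-0.499, -0.657, -0.566])) {'mtx': array([[465.608,   0.   , 277.012],
       [  0.   , 465.608, 216.847],
       [  0.   ,   0.   ,   1.   ]]), 'k1': -0.0211724987450775, 'extrinsics': array([[-0.809,  0.588,  0.019,  0.493],
       [ 0.327,  0.476, -0.816, -0.09 ],
       [-0.489, -0.654, -0.578,  1.418],
       [ 0.   ,  0.   ,  0.   ,  1.   ]])}
jar [([236.2, 160.9, 22.9, 30.5], 0.91)]
tray [([191.2, 161.6, 115.1, 71.6], 0.67)]
station []
scan_button []
tin [([246.8, 194.7, 23.6, 15.3], 0.82), ([394.9, 224.1, 13.2, 14.7], 0.41)]
bead_box [([233.4, 309.8, 66.2, 53.5], 0.71), ([331.5, 223.7, 90.3, 102.1], 0.59)]
pliers [([152.3, 236.2, 55.9, 17.9], 0.63)]
[ 0.554 -0.554  0.439 -0.439] [ 0.125 -0.536  0.231] 0.0187
```

```bash
python3 - <<'E'
from h import *
save("top","t1.png",(140,120,290,210),2.7)
save("scene","s1.png",(140,130,300,225),2.6)
E
```

```text
(no output)
```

View pics/t1.png

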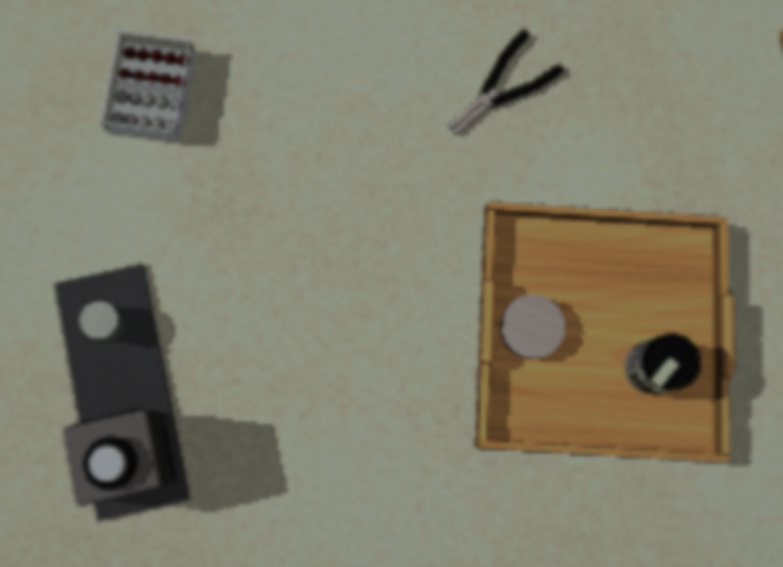

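View pics/s1.png

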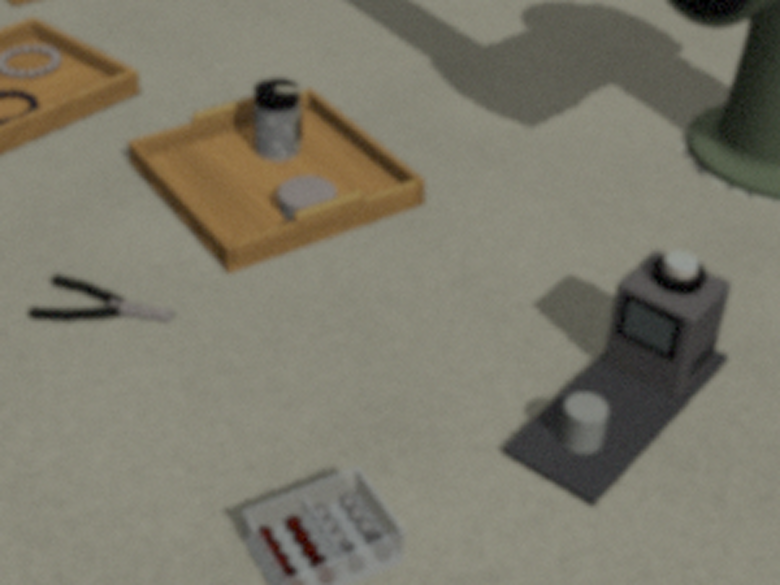

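The top view shows the lid at about (388,254) px with its strip pointing down-left, the pedestal top at (177,239), the button at (180,291) and the tin at (337,240). In the scene view the scanner window faces the pedestal, and the jar stands near the tray's −y wall. Next I'll refine these by segmentation.

```bash
cat >> h.py <<'E'
def blob(cam,win,cond,k=6):
    """centroid, area and enclosing circle of the largest blob (k-times upsampled window)"""
    l,t,w,h=win; im=bot.camera(cam)[t:t+h,l:l+w]
    big=cv2.resize(im,None,fx=k,fy=k,interpolation=cv2.INTER_CUBIC).astype(int)
    m=cond(big).astype(np.uint8)
    n,lab,st,ce=cv2.connectedComponentsWithStats(m)
    i=1+np.argmax(st[1:,4]); cs,_=cv2.findContours((lab==i).astype(np.uint8),0,2)
    f=lambda p:(np.array(p)+.5)/k-.5+[l,t]
    hull=cv2.convexHull(max(cs,key=len)); e=cv2.fitEllipse(hull)
    return f(ce[i]),st[i,4]/k/k,f(e[0]),np.array(e[1])/k
E
python3 - <<'E'
from h import *
np.set_printoptions(precision=4,suppress=True)
im=bot.camera("top")
for n,(u,v) in dict(lid=(391,250),strip=(386,258),ped=(177,238),but=(180,291),house=(172,297),base=(185,250),box=(165,300),tin=(337,240)).items(): print(n,im[v,u])
b=lambda th:(lambda i:i.min(2)>th)
ped=blob("top",(163,225,28,28),b(120)); but=blob("top",(168,280,24,24),b(120))
tin=blob("top",(322,226,30,30),lambda i:(i[:,:,2]>105))
# lid: black
lid=blob("top",(372,238,34,34),lambda i:i.max(2)<60)
strip=blob("top",(372,238,34,34),lambda i:(i.min(2)>110))
for n,x,z,D in(("ped",ped,.045,.036),("but",but,.122,.03),("tin",tin,.022,.062),("lid",lid,.088,.052),("strip",strip,.088,.02)):
    p=at("top",x[2],z); q=at("top",x[2]+[1,0],z); print(n,x[2],x[3],"diam",x[3]*np.linalg.norm(q-p),"pos",p,at("top",x[0],z),"want",D)
P=at("top",ped[2],.045);B=at("top",but[2],.122);L=at("top",lid[2],.088);S=at("top",strip[0],.088)
print("dist",np.linalg.norm((B-P)[:2]),"yaw st",np.arctan2(*(B-P)[1::-1]),"yaw jar",np.arctan2(*(S-L)[1::-1]))
save("top","jar.png",(372,236,36,36),14)
E
```

```text
lid [8 7 7]
strip [137 142 125]
ped [127 129 124]
but [141 146 151]
house [43 42 41]
base [42 42 43]
box [135 136 119]
tin [125 119 114]
ped [175.9456 237.9113] [10.8777 11.6611] diam [0.0277 0.0297] pos [0.5323 0.2102 0.045 ] [0.5323 0.2102 0.045 ] want 0.036
but [178.9994 291.2112] [11.0181 11.3828] diam [0.0252 0.026 ] pos [0.4005 0.1784 0.122 ] [0.4005 0.1784 0.122 ] want 0.03
tin [337.036  240.3753] [21.5177 22.135 ] diam [0.057  0.0586] pos [ 0.5296 -0.2065  0.022 ] [ 0.5296 -0.2066  0.022 ] want 0.062
lid [387.8128 253.7005] [20.8567 23.6058] diam [0.0518 0.0586] pos [ 0.4895 -0.3188  0.088 ] [ 0.4913 -0.3201  0.088 ] want 0.052
strip [385.8727 257.4025] [ 3.455  10.3284] diam [0.0086 0.0256] pos [ 0.4805 -0.3135  0.088 ] [ 0.4804 -0.3133  0.088 ] want 0.02
dist 0.13552358364146933 yaw st -2.905082025148725 yaw jar 2.5971577187886705
```

View pics/jar.png

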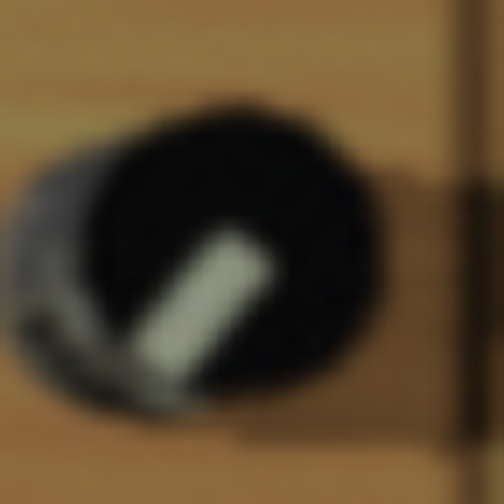

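The crop shows the lid circle centred at about (388.7,253.3) px. The strip runs from there down-left to about (383,262), so jar yaw ≈ 2.47. The pedestal-to-button distance measures 135.5 mm against a nominal 135. I'll refine the pedestal and strip once, then check the IK.

```bash
cat >> h.py <<'E'
from scipy.spatial.transform import Rotation as Ro
def quat(a):
    x=np.array([np.cos(a),np.sin(a),0]);y=np.array([0,0,-1.]);q=Ro.from_matrix(np.c_[x,y,np.cross(x,y)]).as_quat()
    return [q[3],q[0],q[1],q[2]]
E
python3 - <<'E'
from h import *
np.set_printoptions(precision=4,suppress=True)
ped=blob("top",(163,225,28,28),lambda i:i.min(2)>85); but=blob("top",(168,280,24,24),lambda i:i.min(2)>100)
P=at("top",ped[2],.045);B=at("top",but[2],.122);print(P,ped[3],B,but[3],np.linalg.norm((B-P)[:2]),np.arctan2(*(B-P)[1::-1]))
s=blob("scene",(340,265,50,50),lambda i:i.min(2)>1e9) if 0 else None
print("scene proj ped",(proj("scene",P)-[140,130])*2.6,"button",(proj("scene",B)-[140,130])*2.6)
J=at("top",(388.7,253.3),.088);print("jar",J,(proj("scene",J)-[140,130])*2.6)
im=bot.camera("top")[236:272,372:408].min(2); m=(cv2.resize(im,None,fx=8,fy=8,interpolation=cv2.INTER_CUBIC)>75)
m[:, :60]=0; m[:100]=0
n,lab,st,ce=cv2.connectedComponentsWithStats(m.astype(np.uint8))
i=lab[175,117]; ys,xs=np.nonzero(lab==i); print("strip blob",i,st[i]/8.)
g=lambda th:0
strip=blob("top",(372,238,34,34),lambda i:(i.min(2)>110)); c=strip[0]
k=6;w=bot.camera("top")[238:272,372:406]; b=cv2.resize(w,None,fx=k,fy=k,interpolation=cv2.INTER_CUBIC).min(2)>105
n,lab,st,ce=cv2.connectedComponentsWithStats(b.astype(np.uint8)); i=1+np.argmax(st[1:,4]); ys,xs=np.nonzero(lab==i)
pts=np.c_[xs,ys]/k+[372,238]; W=np.array([at("top",p,.088)[:2] for p in pts]); v=np.linalg.eigh(np.cov(W.T))[1][:,1]; print("strip yaw",np.arctan2(v[1],v[0]),W.mean(0),st[i])
ys=np.arctan2(*(B-P)[1::-1])
for off in (np.pi/2,-np.pi/2,np.pi/4,-np.pi/4,0,np.pi,3*np.pi/4,-3*np.pi/4):
    for a in (2.47,ys):
        p=J if a==2.47 else P
        print(round(off,2),[None if q is None else np.round(q,2) for q in [bot.solve_ik([p[0],p[1],z],quat(a+off)) for z in(.2,.044 if a==2.47 else .082)]])
E
```

```text
[0.532  0.2101 0.045 ] [13.4955 14.0938] [0.4005 0.1784 0.122 ] [12.0234 12.3627] 0.13523547680228679 -2.905328402695389
scene proj ped [583.7546 405.2176] button [678.904  256.9993]
jar [ 0.4905 -0.3211  0.088 ] [274.3848  86.4419]
strip blob 1 [  9.75   17.      9.125  10.375 372.25 ]
strip yaw 2.416366176269924 [ 0.4794 -0.3143] [  63   94   46   51 1016]
1.57 [array([-0.71,  0.41, -0.14,  1.01,  0.  ,  3.11]), array([-0.71,  0.57, -0.33,  0.67,  0.  ,  3.11])]
1.57 [array([ 0.25,  0.39, -0.18,  1.  ,  0.  , -3.13]), array([ 0.25,  0.51, -0.33,  0.73,  0.  , -3.13])]
-1.57 [array([-0.71,  0.41, -0.14,  1.01,  0.  , -0.03]), array([-0.71,  0.57, -0.33,  0.67,  0.  , -0.03])]
-1.57 [array([ 0.25,  0.39, -0.18,  1.  ,  0.  ,  0.01]), array([ 0.25,  0.51, -0.33,  0.73,  0.  ,  0.01])]
0.79 [array([-0.71,  0.41, -0.14,  1.01,  0.  , -2.39]), array([-0.71,  0.57, -0.33,  0.67,  0.  , -2.39])]
0.79 [array([ 0.25,  0.39, -0.18,  1.  ,  0.  , -2.35]), array([ 0.25,  0.51, -0.33,  0.73,  0.  , -2.35])]
-0.79 [array([-0.71,  0.41, -0.14,  1.01,  0.  , -0.82]), array([-0.71,  0.57, -0.33,  0.
[... 288 characters left out ...]
array([ 0.25,  0.51, -0.33,  0.73,  0.  , -1.56])]
3.14 [array([-0.71,  0.41, -0.14,  1.01,  0.  ,  1.54]), array([-0.71,  0.57, -0.33,  0.67,  0.  ,  1.54])]
3.14 [array([ 0.25,  0.39, -0.18,  1.  ,  0.  ,  1.58]), array([ 0.25,  0.51, -0.33,  0.73,  0.  ,  1.58])]
2.36 [array([-0.71,  0.41, -0.14,  1.01,  0.  ,  2.32]), array([-0.71,  0.57, -0.33,  0.67,  0.  ,  2.32])]
2.36 [array([ 0.25,  0.39, -0.18,  1.  ,  0.  ,  2.37]), array([ 0.25,  0.51, -0.33,  0.73,  0.  ,  2.37])]
-2.36 [array([-0.71,  0.41, -0.14,  1.01,  0.  ,  0.75]), array([-0.71,  0.57, -0.33,  0.67,  0.  ,  0.75])]
-2.36 [array([ 0.25,  0.39, -0.18,  1.  ,  0.  ,  0.8 ]), array([ 0.25,  0.51, -0.33,  0.73,  0.  ,  0.8 ])]
```

IK works with j6 near 0 at both ends, and the scene-view projections agree within about 2 mm. Now I'll grasp the jar and lift it.

```bash
python3 - <<'E'
from h import *
np.set_printoptions(precision=4,suppress=True)
J=[.490,-.3215]; q=quat(2.45-np.pi/2)
bot.set_gripper(1.0,40)
bot.move_pose([*J,.20],q)
print("down",bot.move_linear([*J,.044],speed=.1,until_force=8),bot.read_position())
bot.set_gripper(0.0,40); print("w",bot.read_gripper_width(),bot.read_ft_force())
bot.move_linear([*J,.24],speed=.12); print("w",bot.read_gripper_width(),bot.read_ft_force(),bot.read_clock())
P=[.532,.2101]
bot.move_pose([*P,.24],quat(-2.905-np.pi/2))
bot.move_linear([*P,.15],speed=.1)
print(bot.read_clock(),bot.read_position())
save("scene","s2.png",(310,150,130,130),5)
save("top","t2.png",(130,180,120,130),5)
E
```

```text
down False [ 0.4904 -0.3218  0.0446]
w 0.6002702001669775 [-0.4768 -0.0036  4.3474]
w 0.5961665196882416 [-0.0004 -0.129  -1.1359] 7.1917
10.1667 [0.5326 0.2102 0.1507]
```

View pics/s2.png

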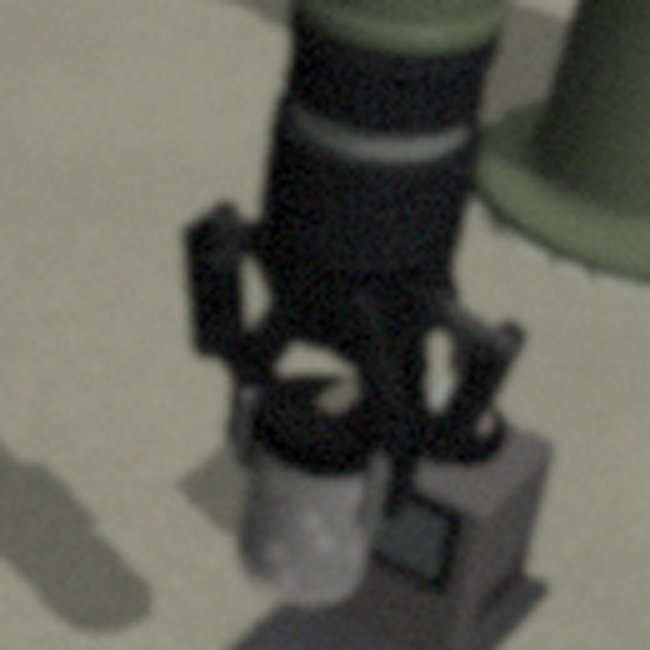

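The jar hangs upright in the gripper above the pedestal. The lid centre is at about (317,425) in the crop, its bottom edge at about (308,605), and the strip points toward the scanner. I'll check that against the projection for a jar centred in the hand.

```bash
python3 - <<'E'
from h import *
x=np.array([np.cos(-2.905),np.sin(-2.905)]);n=np.array([-x[1],x[0]])
im=cv2.imread("pics/s2.png")
for z,col in((.194,(0,0,255)),(.114,(0,255,0))):
    pts=[(proj("scene",[*(np.array([.5326,.2102])+.026*(np.cos(t)*x+np.sin(t)*n)),z])-[310,150]+.5)*5 for t in np.linspace(0,6.28,60)]
    cv2.polylines(im,[np.int32(pts)],True,col,1)
c=[(proj("scene",[*(np.array([.5326,.2102])+r*x),.194])-[310,150]+.5)*5 for r in(0,.026)]
cv2.line(im,*[tuple(int(a) for a in p) for p in c],(255,255,0),1)
t=cv2.imread("pics/t2.png")[:, :]
cv2.imwrite("pics/s3.png",im[300:640,150:560])
E
```

```text
(no output)
```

View pics/s3.png

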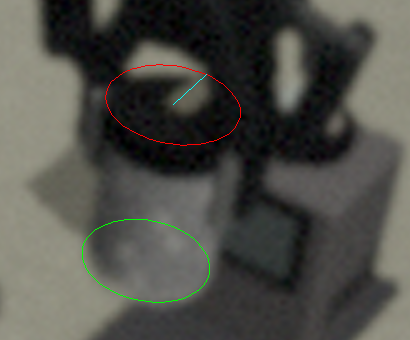

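The predicted outline matches in height and tilt. The jar sits about 3 mm toward the scanner in the pads, so I'll shift the target back 2.5 mm and set it down guarded.

```bash
python3 - <<'E'
from h import *
np.set_printoptions(precision=4,suppress=True)
x=np.array([np.cos(-2.905),np.sin(-2.905)]); P=np.array([.5323,.2101])-.0025*x
bot.move_linear([*P,.09],speed=.06)
print(bot.move_linear([*P,.077],speed=.01,until_force=3),bot.read_position(),bot.read_ft_force())
bot.set_gripper(0.72); bot.wait(.3); print(bot.read_gripper_width(),bot.read_position(),bot.read_ft_force())
bot.set_gripper(1.0); bot.wait(.2)
p=bot.read_position(); bot.move_linear([p[0],p[1],.25],speed=.1)
J=np.array([.40,.05,.25]); bot.move_pose(J,quat(-2.905-np.pi/2)); print(bot.read_clock())
save("top","t4.png",(150,215,60,90),6.5); save("scene","s4.png",(320,190,110,120),5)
a=cv2.imread("pics/t4.png");b=cv2.imread("pics/s4.png")
h=min(a.shape[0],b.shape[0],600);cv2.imwrite("pics/c4.png",np.hstack([a[:h,:],b[:h,:400]]))
c=np.array(proj("top",[.5323,.2101,.125]));print("lid expected px",c,(c-[150,215]+.5)*6.5)
E
```

```text
True [0.5347 0.2107 0.0815] [ 0.6835 -0.8687  4.4126]
0.7229586056504184 [0.5336 0.2104 0.0805] [-0.6916  0.6657  0.0763]
16.0917
lid expected px [167.8729 233.8364] [119.4235 125.6865]
```

View pics/c4.png

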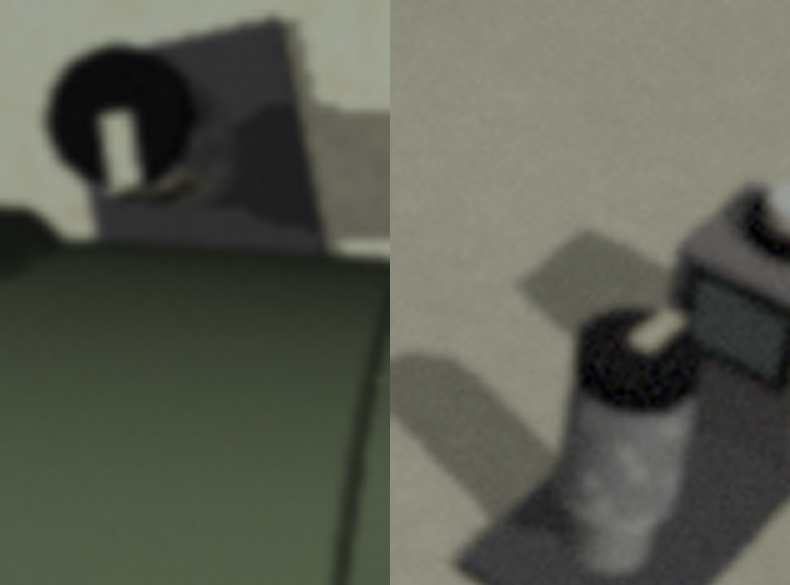

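The jar stands on the pedestal, released. Its lid centre is at about (120,118) in the crop against (119,126) expected, roughly 3 mm off away from the scanner. The strip runs (116,108)→(125,190), a few degrees off, so I'll measure the yaw precisely from both views.

```bash
python3 - <<'E'
from h import *
np.set_printoptions(precision=4,suppress=True)
for cam,(l,t,w,h) in(("top",(159,226,18,18)),("scene",(362,245,26,20))):
  for th in(85,100):
    k=6;W=bot.camera(cam)[t:t+h,l:l+w].min(2); b=cv2.resize(W,None,fx=k,fy=k,interpolation=cv2.INTER_CUBIC)>th
    n,lab,st,ce=cv2.connectedComponentsWithStats(b.astype(np.uint8))
    for i in range(1,n):
        if st[i,4]<300: continue
        ys,xs=np.nonzero(lab==i); X=np.array([at(cam,p,.125)[:2] for p in (np.c_[xs,ys]+.5)/k-.5+[l,t]])
        e,v=np.linalg.eigh(np.cov(X.T)); v=v[:,1]; v=v if v[0]<0 else -v
        print(cam,th,st[i]/k,"yaw err",(np.arctan2(v[1],v[0])+2.905+np.pi)%(2*np.pi)-np.pi,"mean",X.mean(0),"len/wid",np.sqrt(12*e[::-1]),"axis est",X.mean(0)-.013*v)
for n,(u,v) in(("in",(116,108)),("out",(125,190)),("lid",(120,118))): print(n,at("top",(u/6.5-.5+150,v/6.5-.5+215),.125))
E
```

```text
top 85 [  6.6667   6.5      5.8333  11.5    304.6667] yaw err -0.034045878361459 mean [0.523  0.2092] len/wid [0.0267 0.0103] axis est [0.5357 0.2118]
top 85 [ 0.     14.      4.5     4.     65.6667] yaw err 0.6907031956892946 mean [0.513 0.227] len/wid [0.0108 0.0061] axis est [0.5208 0.2374]
top 100 [  7.       6.6667   5.1667  11.3333 250.5   ] yaw err -0.04616466979689271 mean [0.5229 0.2092] len/wid [0.0254 0.0089] axis est [0.5357 0.2117]
top 100 [ 0.     14.3333  4.      3.6667 55.5   ] yaw err 0.6812580643954784 mean [0.5127 0.2273] len/wid [0.0098 0.0057] axis est [0.5206 0.2377]
scene 85 [ 0.      1.      4.3333  4.3333 64.5   ] yaw err 0.13262602577845506 mean [0.5203 0.1815] len/wid [0.0124 0.0078] axis est [0.5324 0.1862]
scene 85 [  6.5      6.      10.       8.8333 283.5   ] yaw err 0.05401253989887689 mean [0.5215 0.2098] len/wid [0.028  0.0112] axis est [0.534  0.2135]
scene 100 [  7.1667   7.1667   8.5      7.1667 192.8333] yaw err 0.007365221562977808 mean [0.5221 0.2101] len/wid [0.0245 0.0085] axis est [0.5347 0.2133]
in [0.5387 0.2117 0.125 ]
out [0.5091 0.2068 0.125 ]
lid [0.5351 0.21   0.125 ]
```

Both views give a yaw error below 0.06 rad and an offset of about 3 mm, well inside tolerance. Next is pressing the button with shut fingers.

```bash
python3 - <<'E'
from h import *
np.set_printoptions(precision=4,suppress=True)
B=[.4005,.1784]; q=quat(-2.905-np.pi/2)
bot.set_gripper(0.0,20)
bot.move_pose([*B,.20],q); bot.move_linear([*B,.13],speed=.08); print(bot.read_ft_force())
r=bot.move_linear([*B,.112],speed=.012,until_force=11); print(r,bot.read_position(),bot.read_ft_force())
bot.wait(.3); print(bot.read_position(),bot.read_ft_force())
bot.move_linear([*B,.2],speed=.1); bot.move_pose([.35,-.05,.28],q); bot.wait(.3); print(bot.read_clock())
save("top","t5.png",(150,215,60,90),6.5); save("scene","s5.png",(320,190,110,120),5)
a=cv2.imread("pics/t5.png");b=cv2.imread("pics/s5.png");h=585
cv2.imwrite("pics/c5.png",np.hstack([a[:h,:],b[:h,:400]]))
E
```

```text
[-0.5372  0.491  -0.0433]
True [0.4005 0.1784 0.116 ] [-2.4592 -0.6972  5.6046]
[0.4005 0.1784 0.116 ] [-0.0924 -0.3562  6.5188]
22.4667
```

View pics/c5.png

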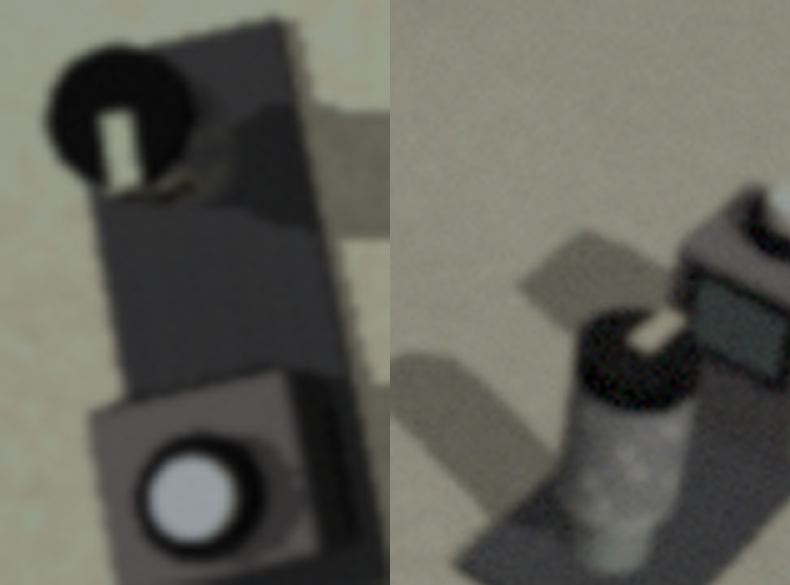

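The jar stands unmoved (lid at (120,118) in the crop, as before). The button reached z = 0.116, fully down, with over 5 N held, and the arm is clear now. I'll hand it in.

```bash
python3 -c "
from cell import bot
print(bot.read_ft_force()); bot.close_job()"
```

```text
[0.12988976 0.32956119 0.24299873]
the job is handed in; nothing more can be done
```

I lifted the jar out of the tray, set it down on the pedestal under force guard, let go of it, pressed the scan button once and handed the job in. The robot's clock read 22.5 s of the 45 s when I took the last pictures.

- **Jar:** in the images it stands upright, about 3 mm (limit 12 mm) off the pedestal's centre, away from the scanner. The label is within about 0.06 rad (limit 0.24) of the window direction in both cameras. The pictures after pressing show it unmoved.
- **Button:** the fingertips stopped at z = 0.116 m, the fully-down height, and held 6.5 N there for 0.3 s (5 N bottoms it). I could not read the button joint directly. The last top picture shows nothing on the button, and the tool force was near zero.
- **Disagreement:** while the jar was still in the gripper, the scene view suggested it sat about 3 mm toward the scanner, so I shifted the target back 2.5 mm. The later top view suggests that shift was not needed.
- **Not checked:** I did not measure the tin, bead box or pliers again afterwards. The descent to the jar met no unexpected contact, and the later moves stayed away from all three.

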